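Hang the dial gauge on its sprung hook, dial outward

ROBOT

A 6-joint arm with a two-finger parallel gripper is mounted at the origin on a cart in front of the work surface, level with it; the furniture and walls round the work are solid. World frame = base frame: x ahead of the robot, y to its left, z up, the work surface at z = 0. Lengths are in m, angles in rad, forces in N, time in s.
With the tool pointing down it reaches from about 0.375 to 0.9 m from the base axis. Payload 3.1 kg.
Tool frame: the origin (TCP) lies midway between the tips of the shut fingers; the grasp point (between the pads) lies 19 mm behind it; z points along the fingers, y is the line along which they close (so a half turn about z gives the same grasp; the last joint's range is limited). The gripper opens to 87 mm and grips with 3 to 60 N. Pads are 19 mm wide; open, the fingers measure 117 mm over their backs; the gripper's body (75 mm by 190 mm) begins 51 mm behind the grasp point.
Start: joints at [1.155, 0.527, 1.433, -0, 1.181, -0.178], TCP at [0.147, 0.607, 0.223] pointing down, gripper open.
Joint ranges: [-3.08, 3.08], [-0.75, 2.2], [0.22, 2.44], [-1.43, 4.57], [0, 2.65], [-2.85, 2.85]. Speed limits (rad/s): [2.79, 2.79, 3.14, 3.14, 3.14, 3.14].

INTERFACE

Orientations are given as a unit quaternion [x, y, z, w].
In Python, from rig import status, imaging, order gives the robot as it stands.
- The arm moves only by the tool arm_command, never from a script. Its argument "deltas" is one flat list of numbers, 5 for each row, row after row: the opening, from -1 (shut) to 1 (fully open), so that 0 is half open, then the shift along the tool's x, y, z in m, then the turn about the tool's z in rad. In form: [gripper, tx, ty, tz, roll, gripper, tx, ty, tz, roll, ...]. A call has 1 to 12 rows; each row shifts and turns the commanded pose from where the row before left it, along the tool's axes as they then stand; what a row does not reach is not made up. A row lasts 1/8 s, in which the tool goes at most 62.5 mm and 10.7 degrees, less where a joint would pass 70% of its speed; a pose out of reach is approached as far as the arm can. A call with a gripper value outside its range is refused whole. The fingers move at their own pace and stop on an object; "newtons" is the grip in N (left out, the last holds). Time passes only in rows, so rows that do not move let the fingers close. It gives the time, the measured TCP pose, the force, the opening and the grip force at its end, in the units of the state.
- status.get_obs(): the state, without advancing time (a new reading comes with each control period).
- imaging.camera(name): name is "scene" or "top" or "wrist"; returns (picture, depth): 400x640x3 uint8, red, green, blue; 400x640 float32, m along the optical axis (not along the pixel's ray), 0 where there is no reading.
- imaging.camera_params(name): a dict with "intrinsics" (3x3 intrinsics, pixels), "camera_from_world" (4x4, takes a point from world to camera coordinates). Camera axes: x right, y up, looking along -z (the intrinsics and any distortion apply to the point x, -y, -z); pixel columns grow to the right and rows downward; lengths in m; the calibration is good to about 2 mm. The wrist camera is an equidistant fisheye: a pixel r from the principal point sees the ray r / f radians off the axis. A picture is of the moment at which its call begins: read the wrist's pose just before it. camera_params takes no time and is no camera call; for the wrist camera it gives the pose at the moment of the call.
- order.hand_in(): hands the job in; it is judged then, once.
The state is a dict: "time": time; "q": joint angles; "joint_velocities": joint speeds; "joint_torque": joint torques, N m; "position": TCP position; "tool_rot": TCP orientation; "ft_force": force on the tool from outside, world axes, zero at the start; "moment": the same for the moment, N m; "grip_width": finger opening in m; "grip_force": force on a finger pad.
Only numpy, scipy, OpenCV 4.12 (cv2) and the standard library are available. Lean on these libraries where they do the work, as an engineer would, in place of code of your own. Each camera call takes 0.05 s, during which the arm holds its last target. There are 200 camera calls.

TASK

Take the dial gauge out of its slotted wooden block and hang it by the strap on its back on the upturned hook of the steel stand, with the dial facing outward, away from the stand's head. Press it gently down past the sprung catch until it is fully home on the floor of the hook and the catch has sprung out over the strap, then let go; never force it (35 N at most), and leave the other things on the bench where they are.

Things in the scene. Friction and masses are not known exactly. Their poses are not given: they have to be found in the camera images.
- gauge: steel dial gauge, 106 mm tall, 46 wide, about 0.15 kg, upright. Origin: half height (53 mm above its underside), middle of its 6 mm back plate; z up, y across, -x is where the dial looks. Dial: diameter 48, face at x -12, z -31 to +17, with graduations and pointer. Foot: x -9 to +3, 40 wide, z -53 to -31.
- gauge_tab (a point): centre of the grip on the gauge's top tab, 39 mm above the gauge's origin, axes as the gauge. The tab is 10 mm thick along x, 26 mm wide along y, and reaches 14 mm above and 23 mm below this point. Gripped here from above, fingertips within 20 mm below this point stay clear of dial, strap and hook.
- gauge_strap (a point): middle of the underside of the hanger strap's slot on the gauge's back: x +7.5, z -31 from the gauge's origin, axes as the gauge. The slot, open above and below, is 9 mm (x) by 29 mm (y) and goes over the hook's tongue. Behind it is the strap's bar: 6 mm thick (x +4.5 to +10.5 from this point), 18 mm tall, lower edge rounded, top flat.
- block: fixed dark wooden block 64 x 100 x 32 mm, origin at the centre of its underside; the gauge's foot stands in its slot (14 mm along x, 46 mm along y, 20 mm deep, slot floor at z 12). The gauge lifts straight up out of it.
- stand: fixed dark steel hook stand, origin under the centre of its column, on the bench; z up, base 105 x 90 x 10 mm. The hook is on its -x side: -x is outward. The head (13 x 30 mm) that carries hook and catch is clamped on the column at a height that is NOT measured: up to 10 mm above or below nominal, so home must be found by feel. It stays put under 35 N.
- hook (a point): under the middle of the tongue, at the NOMINAL height (67 mm) of the hook's floor, axes as the stand; the real floor is up to 10 mm higher or lower. Tongue: 6 mm thick (x), 20 wide (y), round tip 38 mm above the floor; behind it (+x) a 9 mm gap, then the head, 36 mm high. Home: the strap's underside lies on the real floor, point gauge_strap straight above or below this point, axes parallel.
- catch (a joint): steel latch bolt in the head, 14 mm wide, sprung into the gap above the strap's seat: bevelled on top, flat underneath, underside 20.5 mm above the hook's floor. 0 = fully out; up to 0.008 m as it is pushed back. The strap meets it about 30 mm short of home and holds it 3 to 6 mm back (a push of about 4 to 10 N) until it springs out over the bar 2 or 3 mm before the rigid floor.
- adhesive_bottle: bystander, loose: small white bottle with a red-brown cone cap, 29 x 29 x 88 mm, origin at the centre of its underside
- hex_box: bystander, loose: white eight-sided trinket box, 43 x 43 x 20 mm, origin at the centre of its underside
- tweezers: bystander, loose: steel tweezers lying flat, 12 x 115 x 10 mm, origin at the centre of the underside
- needle_file: bystander, loose: needle file with a green handle lying flat, 9 x 150 x 9 mm, origin at the centre of the underside
There are look-alikes about, which are no part of the job. There is more than one size of the gauge; the one meant has the size given above. Several things have the shape of the block; the one meant has the colours described above.

How it is judged:
By the outcome, as a careful person would: the job done as asked, in the order asked, and still so for the second after the job is handed in, with the robot touching nothing.
It also fails if it takes over 45 s, if anything falls off the work surface, if the arm or the gripper's body presses on something with over 40 N, if the wrist force passes 120 N, or if a joint passes its speed limit or range.

## Working session

There is one attempt and no reset: what is moved stays moved. The work goes in short steps, Python scripts to look and compute and a tool call to move; the robot and the scene stay as the last step left them, time stands still between calls to the robot, and variables do not carry over. Pictures are saved under pics/ and viewed, at most 10 in all, crops included, and the job is handed in when it is done.

Besides the shell and the picture viewer there is one more tool, called after "Emit:" as a command line: name --argument value ..., lists and objects as JSON in quotes. arm_command: Moves the arm, as the interface text tells. Its arguments: {"type":"object","properties":{"deltas":{"type":"array"},"newtons":{"type":"number"}},"required":["deltas"]}

```bash
ls; mkdir -p pics; cat > h.py <<'E'
import numpy as np, cv2
from rig import status, imaging, order
def shot(n,tag):
    p=imaging.camera_params(n); im,d=imaging.camera(n)
    np.savez(f'pics/{tag}.npz',im=im,d=d,K=p['intrinsics'],T=p['camera_from_world'])
    cv2.imwrite(f'pics/{tag}.png',im[:,:,::-1]); return im,d,p
def load(tag):
    return np.load(f'pics/{tag}.npz')
def world(tag,u,v,fish=False):
    s=load(tag);K=s['K'];z=s['d'][int(v),int(u)]
    x=(u-K[0,2])/K[0,0];y=(v-K[1,2])/K[1,1]
    if fish:
        r=np.hypot(x,y);k=np.tan(r)/r if r>0 else 1;x*=k;y*=k
    c=np.array([x*z,-y*z,-z,1]);return (np.linalg.inv(s['T'])@c)[:3]
def cloud(tag,fish=False):
    s=load(tag);K=s['K'];d=s['d'];v,u=np.indices(d.shape)
    x=(u-K[0,2])/K[0,0];y=(v-K[1,2])/K[1,1]
    if fish:
        r=np.hypot(x,y)+1e-9;k=np.tan(np.minimum(r,1.4))/r;x=x*k;y=y*k
    c=np.stack([x*d,-y*d,-d,np.ones_like(d)],-1);P=(c@np.linalg.inv(s['T']).T)[...,:3]
    P[d==0]=np.nan;return P
E
python3 - <<'E'
from h import *
a=shot('scene','s0')[0];b=shot('top','t0')[0]
for n in('scene','top'):
    p=imaging.camera_params(n);print(p['intrinsics'],np.linalg.inv(p['camera_from_world']).round(3), [k for k in p])
print(status.get_obs())
E
```

```text
pics
[[412.47394763   0.         318.87795276]
 [  0.         412.47394763 204.5763354 ]
 [  0.           0.           1.        ]] [[ 0.604  0.443 -0.663 -0.181]
 [-0.797  0.348 -0.493 -0.525]
 [ 0.012  0.826  0.563  0.699]
 [ 0.     0.     0.     1.   ]] ['intrinsics', 'camera_from_world']
[[422.34885685   0.         322.98631016]
 [  0.         422.34885685 204.44132066]
 [  0.           0.           1.        ]] [[ 2.300e-02  9.950e-01 -9.200e-02  4.000e-01]
 [-1.000e+00  2.300e-02  6.000e-03 -1.000e-03]
 [ 8.000e-03  9.200e-02  9.960e-01  1.267e+00]
 [ 0.000e+00  0.000e+00  0.000e+00  1.000e+00]] ['intrinsics', 'camera_from_world']
{'time': 0.1, 'q': array([ 1.15449450e+00,  5.28383996e-01,  1.43374029e+00, -7.52833136e-06,
        1.18138939e+00, -1.78505479e-01]), 'joint_velocities': array([-0.00104566, -0.00360222, -0.00319875,  0.0004894 , -0.00018865,
        0.000891  ]), 'joint_torque': array([-6.95738290e-04, -4.40984845e+01, -1.77150339e+01,  6.34276355e-02,
        5.33607393e-02, -2.42322233e-05]), 'position': array([0.14694039, 0.60682435, 0.22167363]), 'tool_rot': array([ 1.18616756e-01,  9.92939647e-01, -9.19361752e-04, -2.78137805e-04]), 'ft_force': array([ 1.14265056,  0.54396972, -0.91217966]), 'moment': array([-0.02824968,  0.01719986,  0.04729127]), 'grip_force': 0.0, 'grip_width': 0.08684477241117039}
```

View pics/s0.png

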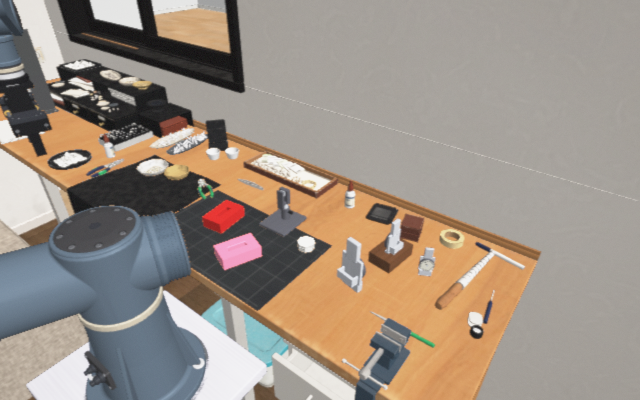

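View pics/t0.png

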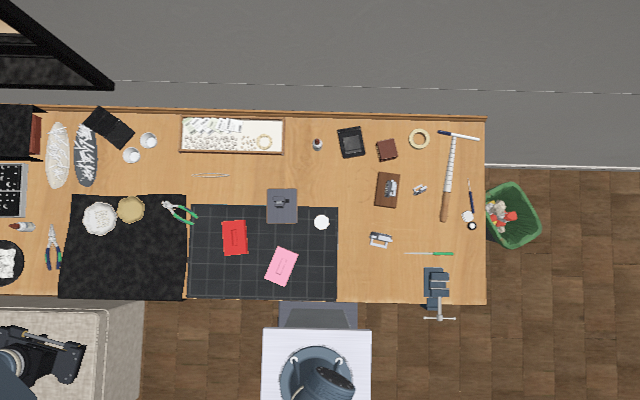

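Candidates for the gauge: scene (394,238) in the dark wooden block, (352,265) larger and free-standing, (428,262) small round one. Candidates for the block: dark brown (390,252), red (222,215), pink (238,250). I pick the gauge in the brown block, and check it in a close crop. The stand is at scene (284,212), top (282,204).

```bash
python3 - <<'E'
from h import *
s=load('s0')['im'][:,:,::-1];t=load('t0')['im'][:,:,::-1]
f=lambda im,u,v,w,h,k:cv2.resize(im[v:v+h,u:u+w],None,fx=k,fy=k,interpolation=cv2.INTER_CUBIC)
A=np.hstack([f(s,335,205,105,95,4)[:,:400],f(s,250,175,100,95,4)]);B=np.hstack([f(t,360,160,80,44,5),f(t,250,180,80,44,5)])
A=A[:,:800];B=B[:,:800]
cv2.imwrite('pics/c.png',np.vstack([A,B]))
P=cloud('t0')
def rep(nm,u0,u1,v0,v1,zs):
    Q=P[v0:v1,u0:u1].reshape(-1,3)
    for a,b in zs:
        m=(Q[:,2]>a)&(Q[:,2]<b);q=Q[m].astype(np.float32)
        if len(q)>3: print(nm,a,b,len(q),q.mean(0).round(4),np.median(q[:,2]).round(3),cv2.minAreaRect(q[:,:2]))
rep('gauge',370,402,165,212,[(.02,.045),(.1,.2)])
rep('big',365,395,225,252,[(.02,.08),(.09,.2)])
rep('stand',260,302,182,228,[(.005,.015),(.05,.098),(.098,.2)])
print(np.nanmax(P[182:228,260:302,2]))
E
```

```text
Traceback (most recent call last):
cv2.error: OpenCV(4.12.0) /io/opencv/modules/imgproc/src/convhull.cpp:143: error: (-215:Assertion failed) total >= 0 && (depth == CV_32F || depth == CV_32S) in function 'convexHull'
```

View pics/c.png

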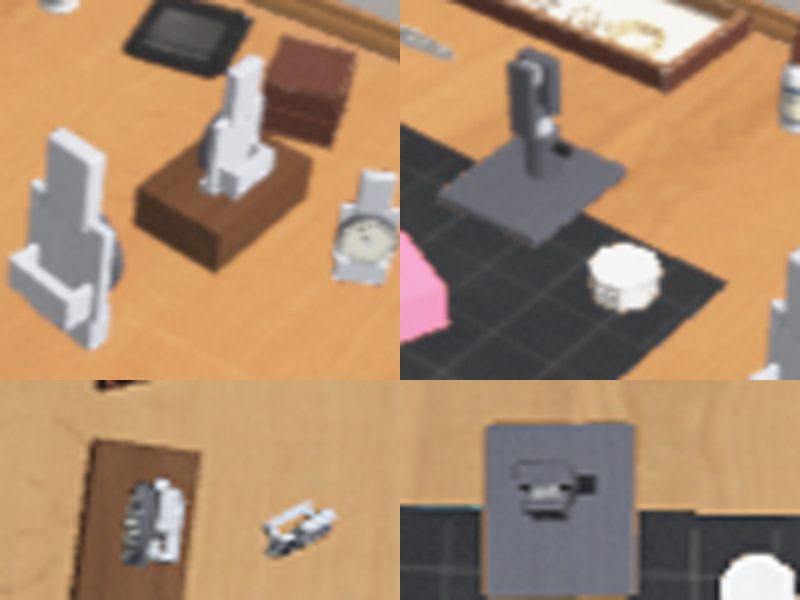

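The crop confirms the choice: the gauge stands in the brown block, dial toward image left in top view (world +y), strap toward the right (-y). The stand's orientation I'll take from the depth.

```bash
python3 - <<'E'
from h import *
for tag,boxes in (('t0',{'gauge':(366,406,160,215),'big':(360,398,222,255),'stand':(258,306,178,232),'oth':(405,435,175,202)}),('s0',{'gauge':(364,420,210,275),'stand':(255,312,182,242),'big':(330,372,230,300)})):
  P=cloud(tag)
  for nm,(a,b,c,d) in boxes.items():
    Q=P[c:d,a:b].reshape(-1,3)
    for lo,hi in [(.004,.016),(.025,.038),(.05,.08),(.08,.1),(.1,.11),(.11,.125),(.125,.16)]:
        q=np.ascontiguousarray(Q[(Q[:,2]>lo)&(Q[:,2]<hi)]).astype(np.float32)
        if len(q)>3:
            (cx,cy),wh,an=cv2.minAreaRect(np.ascontiguousarray(q[:,:2]));print(tag,nm,lo,hi,len(q),'z',q[:,2].max().round(3),'c',round(cx,4),round(cy,4),np.round(wh,3),round(an,1))
E
```

```text
t0 gauge 0.004 0.016 83 z 0.015 c 0.5746 -0.1978 [0.165 0.115] 0.7
t0 gauge 0.025 0.038 569 z 0.038 c 0.5806 -0.1979 [0.065 0.134] 82.9
t0 gauge 0.05 0.08 76 z 0.08 c 0.5623 -0.2011 [0.03  0.046] 81.1
t0 gauge 0.08 0.1 32 z 0.098 c 0.5623 -0.1966 [0.011 0.043] 81.9
t0 gauge 0.1 0.11 6 z 0.11 c 0.5636 -0.1942 [0.001 0.022] 84.2
t0 gauge 0.11 0.125 36 z 0.122 c 0.5633 -0.198 [0.025 0.009] 2.4
t0 big 0.004 0.016 45 z 0.014 c 0.4186 -0.1772 [0.085 0.115] 12.5
t0 big 0.025 0.038 5 z 0.036 c 0.4059 -0.1634 [0.049 0.02 ] 74.0
t0 big 0.05 0.08 67 z 0.08 c 0.4149 -0.1695 [0.057 0.038] 78.4
t0 big 0.08 0.1 61 z 0.098 c 0.4229 -0.1723 [0.057 0.021] 76.9
t0 big 0.11 0.125 5 z 0.122 c 0.4181 -0.1578 [0.016 0.007] 32.3
t0 big 0.125 0.16 64 z 0.14 c 0.4182 -0.1718 [0.034 0.013] 79.2
t0 stand 0.004 0.016 1051 z 0.016 c 0.5144 0.1153 [0.16  0.141] 1.4
t0 stand 0.025 0.038 9 z 0.037 c 0.521 0.1033 [0.008 0.019] 45.0
t0 stand 0.05 0.08 17 z 0.076 c 0.5103 0.1121 [0.021 0.031] 24.6
t0 stand 0.08 0.1 18 z 0.099 c 0.5102 0.1125 [0.018 0.028] 16.4
t0 stand 0.1 0.11 78 z 0.11 c 0.5144 0.1163 [0.028 0.028] 1
[... 724 characters left out ...]
s0 stand 0.025 0.038 45 z 0.038 c 0.535 0.0817 [0.308 0.116] 18.6
s0 stand 0.05 0.08 108 z 0.08 c 0.5081 0.1089 [0.018 0.034] 57.3
s0 stand 0.08 0.1 84 z 0.1 c 0.5106 0.1128 [0.023 0.033] 75.7
s0 stand 0.1 0.11 71 z 0.109 c 0.5116 0.1142 [0.031 0.03 ] 6.4
s0 big 0.004 0.016 56 z 0.016 c 0.4636 -0.179 [0.047 0.112] 87.5
s0 big 0.025 0.038 90 z 0.038 c 0.4579 -0.1802 [0.054 0.135] 83.6
s0 big 0.05 0.08 319 z 0.08 c 0.4063 -0.177 [0.036 0.062] 8.2
s0 big 0.08 0.1 140 z 0.1 c 0.417 -0.1732 [0.02  0.059] 0.7
s0 big 0.1 0.11 53 z 0.11 c 0.4113 -0.1745 [0.01  0.032] 7.6
s0 big 0.11 0.125 76 z 0.125 c 0.4111 -0.1746 [0.013 0.033] 12.0
s0 big 0.125 0.16 111 z 0.139 c 0.4153 -0.1733 [0.034 0.014] 78.9
```

```bash
python3 - <<'E'
from h import *
P=cloud('t0')
for v in range(196,216):
    print(v,' '.join('%4d'%round(P[v,u,2]*1000) for u in range(268,298)), round(float(P[v,282,0]),3))
p=imaging.camera_params('wrist');W=np.linalg.inv(p['camera_from_world']);print(W.round(3),p['intrinsics'])
o=status.get_obs();from scipy.spatial.transform import Rotation as R
r=R.from_quat(o['tool_rot']);print(r.inv().apply(W[:3,3]-o['position']).round(3),(r.inv().as_matrix()@W[:3,:3]).round(3))
E
```

```text
196   11    8    3   11   12    9   10  102  104  102  102  107  104  104  106    9   10    7    7   10   13    9    8   14   11   12    6    8    2    4 0.528Traceback (most recent call last):
  File "<stdin>", line 4, in <module>
  File "<stdin>", line 4, in <genexpr>
ValueError: cannot convert float NaN to integer
```

```bash
python3 - <<'E'
from h import *
P=cloud('t0')
for v in range(194,212):
    print(v,' '.join('%3.0f'%(P[v,u,2]*1000) for u in range(270,294)), P[v,282].round(3))
p=imaging.camera_params('wrist');W=np.linalg.inv(p['camera_from_world']);print(p['intrinsics'])
o=status.get_obs();from scipy.spatial.transform import Rotation as R
r=R.from_quat(o['tool_rot']);print(r.inv().apply(W[:3,3]-o['position']).round(3),(r.inv().as_matrix()@W[:3,:3]).round(3))
E
```

```text
194  15  11  10   9   5  10   9  10  11   9  10   9   9  12  12  13  12   8   8  11  10  10   6  11 [0.545 0.115 0.009]
195  11  13   6  12   4  12  12  11   6   7   9  10  15  12  12  14   5   9   7  13   8   6   9   6 [0.541 0.114 0.015]
196   3  11  12   9  10 102 104 102 102 107 104 104 106   9  10   7   7  10  13   9   8  14  11  12 [0.528 0.105 0.106]
197   7   7  11 108 103 109 107 104 104 nan 105 106 104 104  10   6   7   5   8  13  12  11   9  10 [0.526 0.106 0.104]
198   9  12   9 105 105 106 104 110 107 108 107 107 108 104  76   9   7  11   8   8   8  11   9   8 [0.523 0.105 0.108]
199  13   7  13 104 108 103 106 104 105 102 101 108 107 101  81  37  41  34  39  11  12  13   7   8 [0.52  0.105 0.107]
200  12  12   9 106 104 106 110 103 104 102 108 106 104 104  80  41  38  39  37  11   8  12  10   8 [0.518 0.105 0.104]
201   9   9  12  14  95  97 103 102 102  99 102  92  92  93  75  39  36  43  41   7  10   9  12   8 [0.516 0.106 0.092]
202  10   5   7  10   7  72  96  98 101  99 102  66  66  43  36  36  35  40  38   5   8  10  13   5 [0.516 0.109 0.066]
203  10   8  11   8 
[... 582 characters left out ...]
8   7  11  12   6  10   7  11   7   9  11   7  14   6   5  10   7   9  12  11   6   8  11  11   8 [0.503 0.114 0.006]
209   8  11  10  12  10   9  11   9   7   6  10  10   8   7  12  11   9  10   9  10  11   8   9   9 [0.5   0.113 0.008]
210   9  13   8  10   7  11  10  13  12  12  12   7  11   9   8  12  11   7   8  10  13  11   3  12 [0.497 0.113 0.011]
211  11   6  10   9  11  10  10   9  11  10   8  13  11  10  10   7  13  11  10   8  14   6  12  10 [0.494 0.113 0.011]
[[309.70691629   0.         319.4245112 ]
 [  0.         309.70691629 203.43775102]
 [  0.           0.           1.        ]]
[ 0.076  0.001 -0.162] [[-0.001  0.961  0.276]
 [ 1.     0.     0.   ]
 [ 0.     0.276 -0.961]]
```

Head at world x≈0.52, tongue at x≈0.505 and y≈0.11, so the hook faces world -x. First I go above the stand for a close look on the way.

Emit:
arm_command --deltas '[1, -0.038, -0.034, 0, 0, 1, -0.038, -0.034, 0, 0, 1, -0.038, -0.034, 0, 0, 1, -0.038, -0.034, 0, 0, 1, -0.038, -0.034, 0, 0, 1, -0.038, -0.034, 0, 0, 1, -0.038, -0.034, 0, 0, 1, -0.038, -0.034, 0.01, 0, 1, -0.038, -0.034, 0.01, 0, 1, -0.038, -0.034, 0.01, 0, 1, -0.038, -0.034, 0, 0, 1, -0.033, -0.032, 0, 0]'

```text
time: 1.6
position: [0.4906, 0.1049, 0.1921]
tool_rot: [0.119, 0.993, 0.0, -0.0]
ft_force: [0.8, 0.7, 0.3]
grip_width: 0.087
grip_force: 0.0
```

Emit:
arm_command --deltas '[1, 0, 0, 0, 0, 1, 0, 0, 0, 0]'

```text
time: 1.85
position: [0.4889, 0.1068, 0.1921]
tool_rot: [0.119, 0.993, 0.0, -0.001]
ft_force: [-0.2, -0.7, -0.3]
grip_width: 0.0873
grip_force: 0.0
```

```bash
python3 - <<'E'
from h import *
im,d,p=shot('wrist','w1');print(status.get_obs()['position'],status.get_obs()['tool_rot'])
im2=im[:,:,::-1];P=cloud('w1',True)
m=(P[...,2]>.095)&(P[...,2]<.125)&(np.hypot(P[...,0]-.515,P[...,1]-.11)<.05)
v,u=np.where(m);print(u.min(),u.max(),v.min(),v.max())
u0,u1,v0,v1=max(u.min()-40,0),u.max()+40,max(v.min()-30,0),v.max()+40
k=min(760/(u1-u0),580/(v1-v0));print(u0,v0,k)
cv2.imwrite('pics/w1c.png',cv2.resize(im2[v0:v1,u0:u1],None,fx=k,fy=k,interpolation=cv2.INTER_CUBIC))
E
```

```text
[0.48861407 0.1072746  0.19219905] [ 1.18344048e-01  9.92972186e-01  6.64816521e-05 -9.58761186e-04]
320 355 214 251
280 184 5.420560747663552
```

View pics/w1c.png

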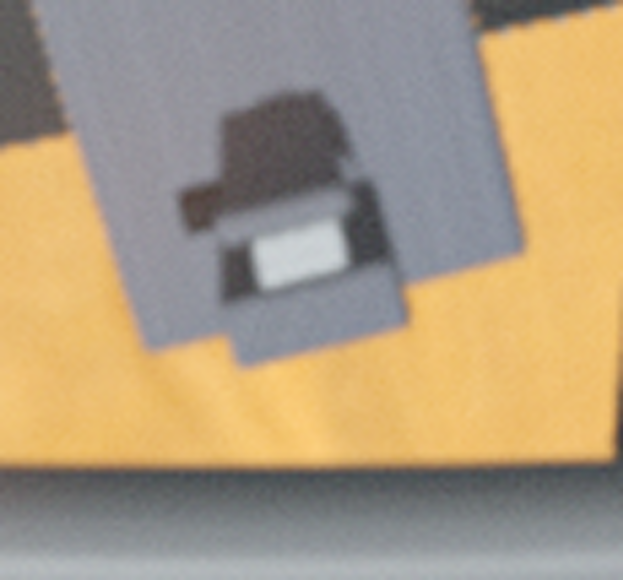

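The crop shows, from above: tongue top band ending at crop (218,225) and (350,195), white catch bolt at (300,255), head top with rear corners (245,365), (408,325), base rear corners (150,350), (522,250).

```bash
cat >> h.py <<'E'
def ray(tag,u,v,z,fish=True):
    s=load(tag);K=s['K'];W=np.linalg.inv(s['T'])
    x=(u-K[0,2])/K[0,0];y=(v-K[1,2])/K[1,1];r=np.hypot(x,y)
    d=np.array([x*np.sin(r)/r,-y*np.sin(r)/r,-np.cos(r)]) if fish else np.array([x,-y,-1])
    d=W[:3,:3]@d;o=W[:3,3];return o+d*(z-o[2])/d[2]
E
python3 - <<'E'
from h import *
k=5.4206
def c(x,y,z):return ray('w1',280+x/k-.4,184+y/k-.4,z)[:2]*1000
pts={'baseL':(150,350,.01),'baseR':(522,250,.01),'headRL':(245,365,.104),'headRR':(408,325,.104),'headFL':(225,300,.104),'headFR':(390,262,.104),'tonL':(218,228,.106),'tonR':(352,198,.106)}
for n,a in pts.items(): print(n,c(*a).round(1))
for a,b in(('baseL','baseR'),('headRL','headRR'),('headFL','headFR'),('tonL','tonR')):
    d=c(*pts[b])-c(*pts[a]);print(a,np.hypot(*d).round(1),'mid',((c(*pts[a])+c(*pts[b]))/2).round(1),'ang',np.degrees(np.arctan2(d[1],d[0])).round(1))
P=cloud('w1',True);Z=P[...,2];
m=(Z>.095)&(Z<.125)&(np.hypot(P[...,0]-.515,P[...,1]-.11)<.05);q=P[m]
h,e=np.histogram(q[:,2],np.arange(.095,.125,.002));print(h,e)
t=P[(Z>.095)&(Z<.125)&(P[...,0]<.509)&(np.hypot(P[...,0]-.515,P[...,1]-.11)<.05)];hd=q[q[:,0]>.519];print(t[:,2].mean(),t.mean(0),hd.mean(0),len(t),len(hd))
print(cv2.minAreaRect(hd[:,:2].astype(np.float32)),cv2.minAreaRect(t[:,:2].astype(np.float32)))
E
```

```text
baseL [562.3  74.8]
baseR [558.8 160.6]
headRL [528.5 103.1]
headRR [527.9 130.5]
headFL [516.5 102.7]
headFR [516.4 129.9]
tonL [503.5 104.7]
tonR [503.6 126.2]
baseL 85.9 mid [560.5 117.7] ang 92.3
headRL 27.4 mid [528.2 116.8] ang 91.1
headFL 27.2 mid [516.5 116.3] ang 90.1
tonL 21.6 mid [503.6 115.4] ang 89.6
[ 39  69  74  71  74 378 220  22   0   0   0   0   0   0] [0.095 0.097 0.099 0.101 0.103 0.105 0.107 0.109 0.111 0.113 0.115 0.117
 0.119 0.121 0.123]
0.10537524433175578 [0.50211385 0.11553603 0.10537524] [0.52334547 0.1161973  0.10644977] 260 318
((0.523789644241333, 0.11618669331073761), (0.030339576303958893, 0.009567760862410069), 89.98944091796875) ((0.5027568340301514, 0.11543413996696472), (0.021378394216299057, 0.0070266276597976685), 87.1528091430664)
```

Emit:
arm_command --deltas '[1, 0, 0, 0, 0.18, 1, 0, 0, 0, 0.18, 1, 0, 0, 0, 0.18, 1, 0, 0, 0, 0.18, 1, 0, 0, 0, 0.18, 1, 0, 0, 0, 0.18, 1, 0, 0, 0, 0.18, 1, 0, 0, 0, 0.18, 1, 0, 0, 0, 0.18, 1, 0, 0, 0, 0.18, 1, 0, 0, 0, 0.18, 1, 0, 0, 0, 0.18]'

```text
time: 3.4
position: [0.4886, 0.1082, 0.1925]
tool_rot: [0.932, 0.362, -0.0, -0.0]
ft_force: [0.0, -0.1, -0.3]
grip_width: 0.0871
grip_force: 0.0
```

Emit:
arm_command --deltas '[1, 0, 0, 0, 0.18, 1, 0, 0, 0, 0.18, 1, 0, 0, 0, 0.18, 1, 0, 0, 0, 0.205, 1, 0.01, 0.05, 0, 0, 1, 0.01, 0.05, 0, 0, 1, 0.014, 0.05, 0, 0, 1, 0.015, 0.05, 0, 0, 1, 0.015, 0.05, 0, 0, 1, 0.01, 0.055, 0, 0, 1, 0, 0, 0, 0, 1, 0, 0, 0, 0]'

```text
time: 4.9
position: [0.568, -0.1952, 0.1921]
tool_rot: [1.0, 0.009, -0.001, -0.001]
ft_force: [-0.1, 0.5, 0.0]
grip_width: 0.0869
grip_force: 0.0
```

```bash
python3 - <<'E'
from h import *
im,d,p=shot('wrist','w2');o=status.get_obs();print(o['position'],o['tool_rot'],o['q'])
cv2.imwrite('pics/w2c.png',cv2.resize(im[120:320,190:450,::-1],None,fx=3,fy=3,interpolation=cv2.INTER_CUBIC))
P=cloud('w2',True);Z=P[...,2]
for lo,hi in((.025,.038),(.112,.124)):
    q=P[(Z>lo)&(Z<hi)&(np.hypot(P[...,0]-.565,P[...,1]+.198)<(.07 if lo<.1 else .03))];print(lo,q.mean(0),cv2.minAreaRect(q[:,:2].astype(np.float32)))
E
```

```text
[ 0.5680095  -0.19472228  0.19221395] [ 9.99957627e-01  9.12595044e-03 -8.84747254e-04 -8.23710703e-04] [-5.16465732e-01  5.30633771e-01  1.52554371e+00  6.06670679e-04
  1.08777246e+00  1.03579602e+00]
0.025 [ 0.57142788 -0.19516364  0.03172216] ((0.5652340650558472, -0.19676640629768372), (0.0651802197098732, 0.10103462636470795), 83.2884292602539)
0.112 [ 0.56514498 -0.19958994  0.1171857 ] ((0.5640710592269897, -0.1995375156402588), (0.010089785791933537, 0.026751495897769928), 83.74391174316406)
```

View pics/w2c.png

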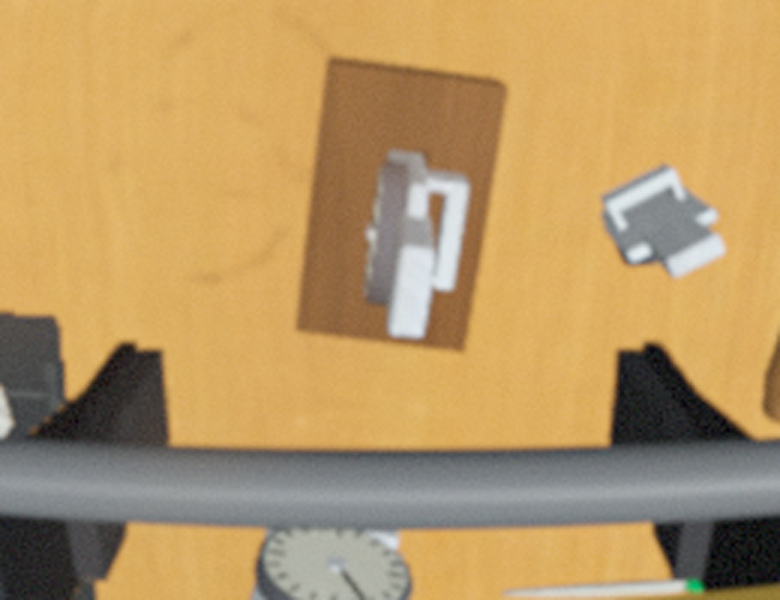

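The tab (crop 410,290) with the strap on its right (470,235) is turned about 6° from square; tab at (0.564,-0.1995). Turn, descend, grip.

Emit:
arm_command --deltas '[1, -0.004, 0.0047, 0, 0, 1, 0, 0, 0, 0.13, 1, 0, 0, 0.03, 0, 1, 0, 0, 0.03, 0, 1, 0, 0, 0.025, 0, 1, 0, 0, 0.02, 0, 1, 0, 0, 0, 0, 1, 0, 0, 0, 0]'

```text
time: 5.95
position: [0.5653, -0.2017, 0.0884]
tool_rot: [0.998, -0.056, 0.001, 0.0]
ft_force: [0.3, 0.4, 0.3]
grip_width: 0.0869
grip_force: 0.0
```

Emit:
arm_command --deltas '[1, -0.001, -0.002, 0.001, 0, 0.2, 0, 0, 0, 0, -0.3, 0, 0, 0, 0, -0.9, 0, 0, 0, 0, -0.9, 0, 0, 0, 0, -0.9, 0, 0, 0, 0, -0.9, 0, 0, 0, 0]' --newtons 45

```text
time: 6.82
position: [0.5641, -0.1998, 0.0865]
tool_rot: [0.998, -0.057, -0.0, -0.0]
ft_force: [0.3, -0.7, -0.0]
grip_width: 0.0351
grip_force: 0.0
```

Emit:
arm_command --deltas '[-1, 0, 0, 0, 0, -1, 0, 0, 0, 0, -1, 0, 0, 0, 0, -1, 0, 0, 0, 0, -1, 0, 0, 0, 0]'

```text
time: 7.45
position: [0.5641, -0.1998, 0.0865]
tool_rot: [0.998, -0.057, -0.0, -0.0]
ft_force: [0.5, -0.5, -0.5]
grip_width: 0.0097
grip_force: 45.0
```

Emit:
arm_command --deltas '[-1, 0, 0, -0.01, 0, -1, 0, 0, -0.02, 0, -1, 0, 0, -0.04, 0, -1, 0, 0, -0.04, 0, -1, 0, 0, -0.04, 0, -1, 0, 0, 0, -0.17, -1, 0, 0, 0, -0.17, -1, 0, 0, 0, -0.17, -1, 0, 0, 0, -0.17, -1, 0, 0, 0, -0.17, -1, 0, 0, 0, -0.17, -1, 0, 0, 0, -0.17]'

```text
time: 8.95
position: [0.5638, -0.1995, 0.237]
tool_rot: [0.857, 0.515, 0.0, -0.0]
ft_force: [-0.1, 0.4, -1.6]
grip_width: 0.0097
grip_force: 45.0
```

Emit:
arm_command --deltas '[-1, 0, 0, 0, -0.17, -1, 0, 0, 0, -0.17, -1, 0, 0, 0, -0.163, -1, 0.04, -0.01, 0, 0, -1, 0.05, -0.01, 0, 0, -1, 0.05, -0.01, 0, 0, -1, 0.05, -0.01, 0, 0, -1, 0.05, -0.01, 0, 0, -1, 0.046, -0.01, 0, 0, -1, 0.03, -0.008, 0, 0, -1, 0, 0, 0, 0, -1, 0, 0, 0, 0]'

```text
time: 10.45
position: [0.4937, 0.1152, 0.237]
tool_rot: [0.704, 0.71, 0.0, 0.0]
ft_force: [-0.5, 0.3, -1.0]
grip_width: 0.0097
grip_force: 45.0
```

```bash
python3 - <<'E'
from h import *
im,d,p=shot('wrist','w3');o=status.get_obs();print(o)
cv2.imwrite('pics/w3c.png',cv2.resize(im[100:360,180:460,::-1],None,fx=2.3,fy=2.3,interpolation=cv2.INTER_CUBIC))
E
```

```text
{'time': 10.5, 'q': array([ 8.00919452e-03,  3.50295770e-01,  1.70754977e+00, -4.50705029e-04,
        1.08295727e+00,  3.87720451e-04]), 'joint_velocities': array([-0.01259036,  0.00653986, -0.00187982,  0.00295914,  0.00114749,
        0.00148154]), 'joint_torque': array([ 5.01608234e-01, -3.50281727e+01, -1.65464419e+01,  9.11289314e-02,
        5.31588751e-02, -2.15041895e-03]), 'position': array([0.49387577, 0.11483757, 0.23687389]), 'tool_rot': array([7.04332065e-01, 7.09870514e-01, 1.40224651e-04, 4.19456214e-04]), 'ft_force': array([-0.34314613, -1.38638821, -1.92400282]), 'moment': array([-0.10347012, -0.0060705 ,  0.00246369]), 'grip_force': 44.96585250366479, 'grip_width': 0.00973869998460232}
```

View pics/w3c.png

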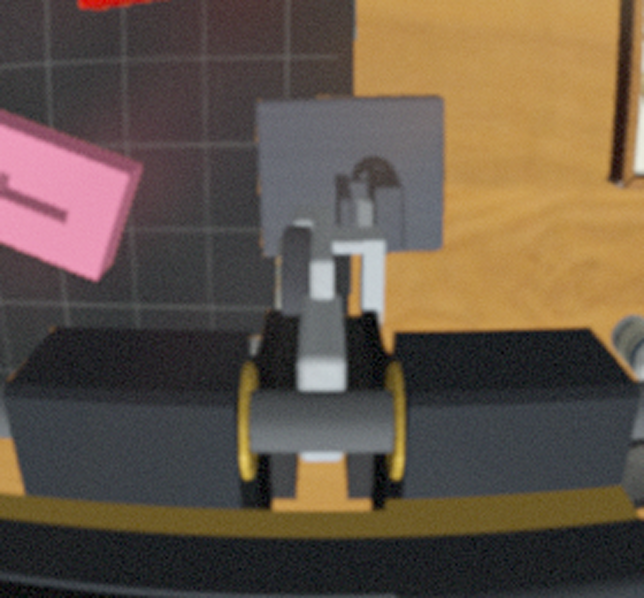

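Seen along -y: the tongue tip is near crop (343,180), head at (388,190), strap slot near (347,270), bar at (372,280). One enlargement gives the relative x.

```bash
python3 - <<'E'
from h import *
s=load('w3')['im'][165:245,295:365,::-1];cv2.imwrite('pics/w3d.png',cv2.resize(s,None,fx=7.5,fy=7.5,interpolation=cv2.INTER_LANCZOS4))
P=cloud('w3',True);Z=P[...,2]
R=(np.abs(P[...,0]-.51)<.03)&(np.abs(P[...,1]-.116)<.03)
for n,m in(('tongue',R&(Z>.1)&(Z<.112)&(P[...,0]<.511)),('head',R&(Z>.1)&(Z<.112)&(P[...,0]>.513)),('straptop',R&(Z>.195)&(Z<.21))):
    q=P[m];print(n,len(q),q.mean(0).round(4),np.percentile(q[:,:2],[3,97],axis=0).round(4).tolist(),cv2.minAreaRect(q[:,:2].astype(np.float32))[2])
E
```

```text
tongue 76 [0.5034 0.121  0.1078] [[0.5009, 0.1151], [0.5059, 0.1265]] 89.89887237548828
head 357 [0.5216 0.1187 0.106 ] [[0.514, 0.1036], [0.5277, 0.1309]] 2.258267641067505
straptop 516 [0.5041 0.129  0.2019] [[0.4875, 0.114], [0.5114, 0.1398]] 44.06521987915039
```

View pics/w3d.png

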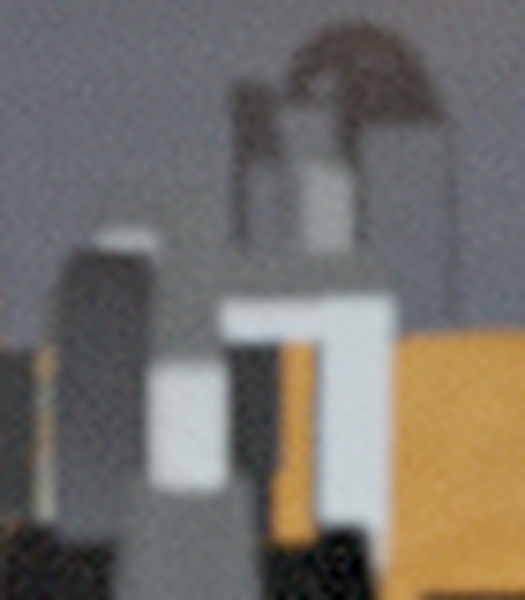

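```bash
python3 - <<'E'
from h import *
for n,x,y,z in(('bar in',318,400,.2025),('bar out',393,400,.2025),('plate back',228,400,.2025),('tongue L',243,190,.107),('tongue R',302,190,.107),('head F',357,190,.106),('head B',453,190,.106)):
    print(n,ray('w3',295+x/7.5-.4,165+y/7.5-.4,z).round(4))
E
```

```text
bar in [0.5052 0.1256 0.2025]
bar out [0.5119 0.1257 0.2025]
plate back [0.4972 0.1256 0.2025]
tongue L [0.5009 0.1218 0.107 ]
tongue R [0.5086 0.1219 0.107 ]
head F [0.5158 0.1217 0.106 ]
head B [0.5283 0.1219 0.106 ]
```

Emit:
arm_command --deltas '[-1, 0.0012, 0.0021, 0.015, 0, -1, 0, 0, 0.02, 0, -1, 0, 0, 0.02, 0, -1, 0, 0, 0.012, 0, -1, 0, 0, 0, 0, -1, 0, 0, 0, 0]'

```text
time: 11.25
position: [0.4961, 0.1166, 0.1698]
tool_rot: [0.704, 0.71, 0.0, 0.0]
ft_force: [-0.3, 0.3, -2.0]
grip_width: 0.0098
grip_force: 45.0
```

```bash
python3 - <<'E'
from h import *
im,d,p=shot('wrist','w4');o=status.get_obs();print(o['position'],o['ft_force'],o['tool_rot'])
s=im[165:245,295:365,::-1];cv2.imwrite('pics/w4d.png',cv2.resize(s,None,fx=7.5,fy=7.5,interpolation=cv2.INTER_LANCZOS4))
E
```

```text
[0.49620699 0.11670686 0.17009477] [-1.07723459 -0.43356769 -1.61237286] [7.04162887e-01 7.10038082e-01 5.27101422e-04 5.23203251e-04]
```

View pics/w4d.png

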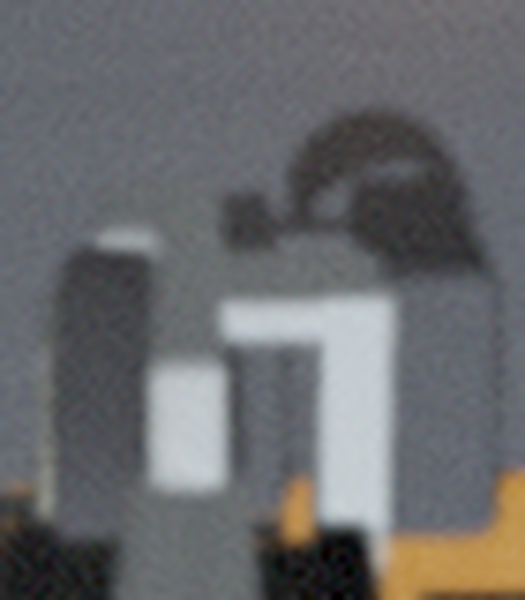

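The tongue shows through the slot (crop x≈232–288) between the plate (228) and the bar (318); head edges at 393+ and 495.

```bash
python3 - <<'E'
from h import *
for n,x,y,z in(('bar in',318,400,.1355),('bar out',393,400,.1355),('plate back',228,400,.1355),('tongue R',288,420,.107),('head B',496,400,.106)):
    print(n,ray('w4',295+x/7.5-.4,165+y/7.5-.4,z).round(4))
P=cloud('w4',True);Z=P[...,2]
q=P[(Z>.1)&(Z<.1115)&(P[...,0]>.495)&(P[...,0]<.511)&(np.abs(P[...,1]-.116)<.015)]
print(len(q),q.mean(0),np.percentile(q,[3,97],axis=0))
E
```

```text
bar in [0.5076 0.1271 0.1355]
bar out [0.5143 0.1271 0.1355]
plate back [0.4996 0.127  0.1355]
tongue R [0.5064 0.1152 0.107 ]
head B [0.5279 0.1172 0.106 ]
156 [0.50340122 0.11542528 0.10808498] [[0.50092581 0.10595676 0.10649602]
 [0.50567875 0.12400891 0.10940535]]
```

Emit:
arm_command --deltas '[-1, -0.001, -0.0003, 0.004, 0, -1, 0, 0, 0.004, 0, -1, 0, 0, 0.004, 0, -1, 0, 0, 0.003, 0, -1, 0, 0, 0, 0]'

```text
time: 11.92
position: [0.4951, 0.1158, 0.1542]
tool_rot: [0.704, 0.71, -0.0, -0.0]
ft_force: [-0.3, -0.2, -1.5]
grip_width: 0.01
grip_force: 45.0
```

Emit:
arm_command --deltas '[-1, 0, 0, 0.002, 0, -1, 0, 0, 0.002, 0, -1, 0, 0, 0.002, 0]'

```text
time: 12.3
position: [0.4949, 0.1158, 0.1492]
tool_rot: [0.704, 0.71, -0.0, -0.0]
ft_force: [-3.6, 0.4, 10.8]
grip_width: 0.0095
grip_force: 45.0
```

Emit:
arm_command --deltas '[-1, 0, 0, 0.002, 0, -1, 0, 0, 0.002, 0]'

```text
time: 12.55
position: [0.4949, 0.1158, 0.1458]
tool_rot: [0.704, 0.71, -0.0, 0.0]
ft_force: [-3.5, 0.5, 10.2]
grip_width: 0.0099
grip_force: 45.0
```

Emit:
arm_command --deltas '[-1, 0, 0, 0.003, 0, -1, 0, 0, 0.003, 0, -1, 0, 0, 0.003, 0]'

```text
time: 12.92
position: [0.4949, 0.1158, 0.1356]
tool_rot: [0.704, 0.71, -0.0, -0.0]
ft_force: [-2.8, 0.7, 3.6]
grip_width: 0.0096
grip_force: 45.0
```

Emit:
arm_command --deltas '[-1, 0, 0, 0.002, 0, -1, 0, 0, 0.002, 0, -1, 0, 0, 0.002, 0]'

```text
time: 13.3
position: [0.4949, 0.1158, 0.1293]
tool_rot: [0.704, 0.71, -0.0, -0.0]
ft_force: [-3.2, -1.1, 3.0]
grip_width: 0.0097
grip_force: 45.0
```

Emit:
arm_command --deltas '[-1, 0, 0, 0.0015, 0, -1, 0, 0, 0.0015, 0]'

```text
time: 13.55
position: [0.4949, 0.1158, 0.1263]
tool_rot: [0.704, 0.71, -0.0, -0.0]
ft_force: [-3.2, 0.2, 4.1]
grip_width: 0.0097
grip_force: 45.0
```

Emit:
arm_command --deltas '[-1, 0, 0, 0.0015, 0, -1, 0, 0, 0.0015, 0]'

```text
time: 13.8
position: [0.4962, 0.1158, 0.1233]
tool_rot: [0.704, 0.71, 0.001, 0.001]
ft_force: [-0.1, -0.7, -1.3]
grip_width: 0.0097
grip_force: 45.0
```

Force dropped to just the weight and x sprang back: the catch is out. Now down to the floor in 1 mm steps.

Emit:
arm_command --deltas '[-1, 0, 0, 0.001, 0, -1, 0, 0, 0, 0]'

```text
time: 14.05
position: [0.4961, 0.1158, 0.123]
tool_rot: [0.704, 0.71, 0.001, 0.001]
ft_force: [-0.8, -0.1, 2.7]
grip_width: 0.0097
grip_force: 45.0
```

Emit:
arm_command --deltas '[-1, 0, 0, 0.001, 0, -1, 0, 0, 0, 0]'

```text
time: 14.3
position: [0.4961, 0.1158, 0.1229]
tool_rot: [0.704, 0.71, 0.001, 0.001]
ft_force: [-2.5, 0.2, 9.9]
grip_width: 0.0093
grip_force: 45.0
```

Emit:
arm_command --deltas '[-1, 0, 0, -0.001, 0, -0.4, 0, 0, 0, 0, -0.4, 0, 0, 0, 0, -0.4, 0, 0, 0, 0, -0.4, 0, 0, 0, 0, -0.4, 0, 0, 0, 0]'

```text
time: 15.05
position: [0.4952, 0.1158, 0.1225]
tool_rot: [0.704, 0.71, -0.0, -0.0]
ft_force: [0.1, 0.2, 0.7]
grip_width: 0.0258
grip_force: 0.0
```

Emit:
arm_command --deltas '[-0.4, 0, 0, -0.01, 0, -0.4, 0, 0, -0.02, 0, -0.4, 0, 0, -0.04, 0, -0.4, 0, 0, -0.05, 0, -0.4, 0.05, 0, 0, 0, -0.4, 0.05, 0, 0, 0, -0.4, 0, 0, 0, 0, -0.4, 0, 0, 0, 0]'

```text
time: 16.05
position: [0.4941, 0.2155, 0.2428]
tool_rot: [0.704, 0.71, -0.0, 0.0]
ft_force: [-0.8, -0.3, -0.5]
grip_width: 0.0262
grip_force: 0.0
```

```bash
python3 - <<'E'
from h import *
im=shot('scene','s1')[0];im2=shot('wrist','w5')[0]
f=lambda a,k:cv2.resize(a[:,:,::-1],None,fx=k,fy=k,interpolation=cv2.INTER_CUBIC)
cv2.imwrite('pics/end.png',np.hstack([f(im[150:250,240:330],4.5)[:450],f(im2[150:300,250:365],3)[:450]]))
P=cloud('w5',True);Z=P[...,2]
m=(np.abs(P[...,0]-.496)<.02)&(np.abs(P[...,1]-.116)<.025)&(Z>.13)&(Z<.17);print(P[m].mean(0),np.percentile(P[m][:,2],[50,90]))
E
```

```text
[0.48979298 0.11540328 0.15206399] [0.15279949 0.15372167]
```

View pics/end.png

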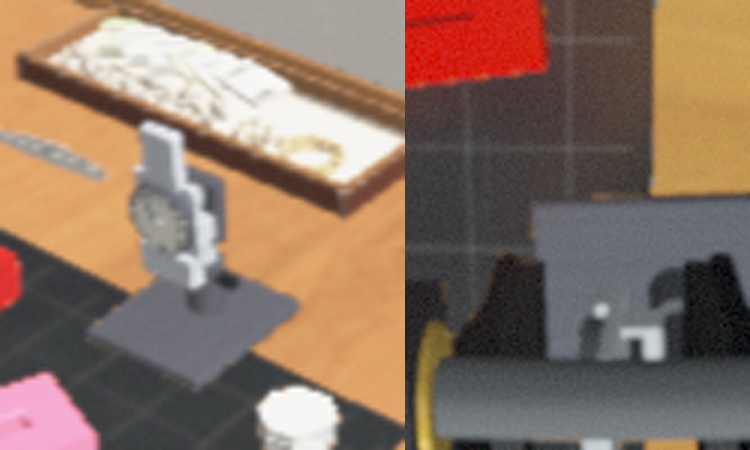

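The gauge hangs on the hook with the dial outward, over the stand; the tab perhaps leans slightly outward. Measuring from a clearer place.

Emit:
arm_command --deltas '[-0.4, 0.03, -0.03, 0, 0, -0.4, 0.03, -0.03, 0, 0, -0.4, 0, 0, 0, 0, -0.4, 0, 0, 0, 0]'

```text
time: 16.65
position: [0.4347, 0.2745, 0.2427]
tool_rot: [0.704, 0.71, 0.0, 0.0]
ft_force: [-0.1, 0.5, 1.0]
grip_width: 0.026
grip_force: 0.0
```

```bash
python3 - <<'E'
from h import *
shot('wrist','w6');shot('top','t1');shot('scene','s2');print(status.get_obs()['position'])
for t,f in(('w6',True),('t1',False),('s2',False)):
    P=cloud(t,f);Z=P[...,2];R=(np.abs(P[...,0]-.492)<.03)&(np.abs(P[...,1]-.116)<.03)
    for lo,hi in((.06,.075),(.075,.09),(.09,.105),(.105,.12),(.12,.13),(.13,.14),(.14,.149),(.149,.16)):
        q=P[R&(Z>lo)&(Z<hi)]
        if len(q)>4: print(t,lo,len(q),q.mean(0).round(4),np.percentile(q[:,0],[5,95]).round(4),np.percentile(q[:,1],[5,95]).round(4))
E
```

```text
[0.43495683 0.27435938 0.24259911]
w6 0.105 5 [0.4806 0.1269 0.1109] [0.4803 0.4809] [0.1251 0.1286]
t1 0.06 7 [0.5095 0.1064 0.0706] [0.5017 0.5152] [0.0989 0.1233]
t1 0.075 24 [0.5067 0.1162 0.0855] [0.4997 0.5162] [0.1005 0.1345]
t1 0.09 54 [0.5051 0.1146 0.0995] [0.4816 0.5201] [0.0943 0.1359]
t1 0.105 70 [0.4957 0.1156 0.1107] [0.4809 0.5197] [0.0994 0.1309]
t1 0.12 8 [0.493  0.1087 0.1223] [0.4912 0.4955] [0.0948 0.1373]
t1 0.149 37 [0.4895 0.1169 0.1531] [0.4854 0.4938] [0.1054 0.129 ]
s2 0.06 66 [0.4922 0.1088 0.0676] [0.4827 0.5176] [0.0955 0.1329]
s2 0.075 88 [0.4911 0.1072 0.0835] [0.4795 0.5154] [0.0942 0.132 ]
s2 0.09 105 [0.4913 0.1098 0.0982] [0.478  0.5184] [0.0936 0.1342]
s2 0.105 101 [0.4883 0.1119 0.1122] [0.4775 0.518 ] [0.0943 0.1351]
s2 0.12 34 [0.4859 0.1132 0.1255] [0.4826 0.4916] [0.1029 0.1272]
s2 0.13 24 [0.4851 0.1116 0.1352] [0.4825 0.491 ] [0.1023 0.1262]
s2 0.14 27 [0.4839 0.1129 0.1443] [0.4817 0.4884] [0.1031 0.1261]
s2 0.149 29 [0.4856 0.1146 0.152 ] [0.4819 0.4902] [0.104  0.1268]
```

```bash
python3 -c "
from rig import order;print(order.hand_in())"
```

```text
the job is handed in; nothing more can be done
None
```

The gauge hangs on the stand's hook, dial outward: I felt the catch spring out, pressed to the rigid floor at about 10 N, let go and handed it in after about 17 s; hanging free, it leans outward by roughly 3–5°.

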